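# Pop the catch of a board test box and push its lid fully open

### The job

Two black test boxes with spring-lifted lids stand on the soldering bench, a wide one and a narrow one. Press down the steel release tab on the front of the wide box so that its lid springs up by itself, then push that lid all the way open, leaning back on its stop, so that it stays open. Use only the fingertips or the outside of the fingers: grasp and lift nothing, leave the narrow box shut, do not disturb the circuit boards inside the boxes, and do not knock the other things on the bench about.

Things in the scene. Friction and masses are not known exactly. Their poses are not given: they have to be found in the camera images.
- wide_box: Wide test box, fixed to the bench: open-topped black box 130 mm deep (x), 150 mm wide (y), 50 mm tall, walls and floor 6 mm. Origin: centre of its underside, on the bench. Its x points from the front (tab side, towards the robot, within 0.35 rad) to the hinge side, z up. Stands left or right on the bench. A sprung arm inside, 40 mm long, at the hinge, lifts the lid.
- wide_lid (a joint): Lid angle of the wide box (rad): 0 shut and latched; about 1.05 once sprung up on its spring arm; 1.9 fully open, leaning back on its stop. About 0.11 kg; from there 1 to 2 N near the front edge, square to the lid, pushes it further. Let go below 1.5 it falls back to 1.05, where it cannot latch again; past 1.65 it falls slowly open by itself and stays.
- wide_lid_hinge (a point): Hinge axis of the wide lid at the middle of its far edge, 63 mm behind the box's centre, 50.5 mm above the bench; the axis runs along the box's y. The frame turns with the lid; the lid's underside passes through this point. The lid is a grey frame 8 mm thick with a clear window, 150 mm wide, reaching 128 mm from this hinge.
- wide_lid_edge (a point): Middle of the wide lid's front edge (half-way through its thickness), 128 mm from the hinge; 54 mm above the bench when shut, about 164 mm when sprung up. A steel strike 20 mm wide, 4 mm thick juts 10 mm further out below it.
- wide_tab (a joint): Angle of the wide box's release tab (rad): 0 at rest, 0.32 fully pressed; it lets the lid go at about 0.2 and springs back when let go. Steel rocker: its flat pad juts out from the front of the box and goes DOWN when pressed; its upright hook in front of the lid then swings outward by up to 9 mm.
- wide_tab_pad (a point): Press point on top of the wide box's tab pad: 110 mm in front of the box's centre, 37 mm above the bench. The pad is 30 mm wide (y), 5 mm thick; from here it runs 13 mm outward to its free end, 31 mm inward to its pivot. Pressed here it goes down 9 to 10 mm, 1.5 N at first, 5 N at the end. The hook (26 mm wide, top 59 mm above the bench) stands 28 mm inward.
- wide_board: Green circuit board 55 x 80 mm with parts on it (11 mm tall in all), lying loose on the floor of the wide box, which is 6 mm above the bench. Origin under its centre. Stays where it is.
- narrow_box: The narrow test box, made alike but 90 mm wide (y); same depth, height, frame and tab. Stays shut.
- narrow_lid (a joint): Lid angle of the narrow box (rad), 0 shut.
- narrow_board: Green circuit board 55 x 50 mm, lying loose in the narrow box. Origin under its centre. Stays where it is.
- adapter: Bystander: small steel and brass connector adapter standing upright, 18 mm wide, 30 mm tall, on the robot's side of the gap between the boxes; origin under its centre.
- flux_jar: Bystander: small amber jar with black cap, 36 mm wide, 45 mm tall, beyond and between the boxes; origin under its centre.
- screwdriver: Bystander: screwdriver, 170 mm long, lying lengthwise between the boxes; origin under its middle.
- solder_reel: Bystander: bare metal reel standing on its flange, 52 mm wide, 44 mm tall, to the left; origin under its centre.
- iron_stand: Bystander: soldering iron stand, base 150 x 80 x 22 mm with a holder rising to about 130 mm, to the left; origin under its centre.
- parts_tray: Bystander: grey divided tray 160 x 110 x 30 mm, to the right; origin under its centre.
- clamp_tin: Bystander: small steel tin, 48 mm wide, 35 mm tall, to the right; origin under its centre.

How it is judged:
By the outcome, as a careful person would: the job done as asked, in the order asked, and still so for the second after the job is handed in, with the robot touching nothing.
It also fails if it takes over 45 s, if anything falls off the work surface, if the arm or the gripper's body presses on something with over 40 N, if the wrist force passes 120 N, or if a joint passes its speed limit or range.

### The arm

A 7-joint arm with a two-finger parallel gripper is mounted at the origin on the work surface. World frame = base frame: x ahead of the robot, y to its left, z up, the work surface at z = 0. Lengths are in m, angles in rad, forces in N, time in s.
With the tool pointing down it reaches from about 0.425 to 0.925 m from the base axis. Payload 6.8 kg.
Tool frame: the origin (TCP) lies at the very end of the fingers, on their centre line; the grasp point (between the pads) lies 19 mm behind it; z points along the fingers, y is the line along which they close (so a half turn about z gives the same grasp; the last joint's range is limited). The gripper opens to 85 mm and grips with 20 to 120 N. Pads are 22 mm wide; open, the fingers measure 114 mm over their backs; the gripper's body (76 mm by 85 mm) begins 54 mm behind the grasp point. The pads swing forward as they close: fully open they stand 13 mm farther back than shut.
Start: joints at [-1.284, 0.477, 0.022, 1.555, -0.011, 1.109, -0.083], TCP at [0.26, 0.623, 0.231] pointing down, gripper open.
Joint ranges: [-2.96, 2.96], [-0.34, 2.1], [-1.41, 1.46], [0.24, 2.44], [-1.37, 4.51], [0.17, 1.92], [-2.96, 2.96]. Speed limits (rad/s): [2.39, 2.39, 3.14, 3.14, 3.14, 3.14, 3.14].

### API

Orientations are given as a unit quaternion [w, x, y, z].
In Python, from station import get_obs, read_camera, hand_in gives the robot as it stands.
- The arm moves only by the tool arm_command, never from a script. Its argument "commands" is one flat list of numbers, 7 for each row, row after row: the shift along the tool's x, y, z in m, then the turn, a rotation vector about the tool's x, y, z in degrees, then the opening, from 0 (shut) to 1 (fully open). In form: [tx, ty, tz, rx, ry, rz, fingers, tx, ty, tz, rx, ry, rz, fingers, ...]. A call has 1 to 8 rows; each row is the pose to reach, as a shift and turn from the pose commanded when the call began, along the tool's axes at that moment; what a row does not reach only later rows make up. A row lasts 1/10 s, in which the tool goes at most 50 mm and 8.59 degrees, less where a joint would pass 70% of its speed; a pose out of reach is approached as far as the arm can. A call with a gripper value outside its range is refused whole. The fingers move at their own pace and stop on an object; "force" is the grip in N (left out, the last holds). Time passes only in rows, so rows that repeat a pose let the fingers close. It gives the time, the measured TCP pose, the force, the opening and the grip force at its end, in the units of the state.
- get_obs(): the state, without advancing time (a new reading comes with each control period).
- read_camera(name): name is "scene" or "top" or "wrist"; returns a dict with "img" (420x560x3 uint8, red, green, blue), "camera_matrix" (3x3 intrinsics, pixels), "pose" (4x4, takes a point from camera to world coordinates). Camera axes: x right, y down, z forward; pixel columns grow to the right and rows downward; lengths in m; the calibration is good to about 2 mm. A picture is of the moment at which its call begins. There is no depth.
- hand_in(): hands the job in; it is judged then, once.
The state is a dict: "t": time; "q": joint angles; "joint_vel": joint speeds; "joint_torque": joint torques, N m; "eef_pos": TCP position; "tool_rot": TCP orientation; "contact_force": force on the tool from outside, world axes, zero at the start; "torque": the same for the moment, N m; "gripper_width": opening from 0.0 (shut) to 1.0 (fully open); "grasp_force": force on a finger pad.
Only numpy, scipy, OpenCV 4.12 (cv2) and the standard library are available. Lean on these libraries where they do the work, as an engineer would, in place of code of your own. Each camera call takes 0.05 s, during which the arm holds its last target. There are 200 camera calls.

## Working session

There is one attempt and no reset: what is moved stays moved. The work goes in short steps, Python scripts to look and compute and a tool call to move; the robot and the scene stay as the last step left them, time stands still between calls to the robot, and variables do not carry over. Pictures are saved under pics/ and viewed, at most 10 in all, crops included, and the job is handed in when it is done.

Besides the shell and the picture viewer there is one more tool, called after "Request:" as a command line: name --argument value ..., lists and objects as JSON in quotes. arm_command: Moves the arm, as the interface text tells. Its arguments: {"type":"object","properties":{"commands":{"type":"array","items":{"type":"number"}},"force":{"type":"number"}},"required":["commands"]}

```bash
mkdir -p pics; ls; python3 - <<'E'
from station import *
import cv2
for n in("top","scene"):
    c=read_camera(n); cv2.imwrite(f"pics/{n}0.png",c["img"][:,:,::-1]); print(n,c["camera_matrix"].tolist(),c["pose"].round(4).tolist())
o=get_obs();print({k:o[k] for k in("t","q","eef_pos","tool_rot","contact_force","gripper_width")})
E
```

```text
pics
top [[416.71876560339484, 0.0, 282.8154923027295], [0.0, 416.71876560339484, 205.09618079323766], [0.0, 0.0, 1.0]] [[0.0187, -0.9949, 0.099, 0.4537], [-0.9995, -0.0161, 0.0264, 0.0018], [-0.0247, -0.0995, -0.9947, 1.2602], [0.0, 0.0, 0.0, 1.0]]
scene [[393.23739725103184, 0.0, 279.0796123799379], [0.0, 393.23739725103184, 211.36618041056798], [0.0, 0.0, 1.0]] [[-0.0046, 0.7761, -0.6306, 1.1614], [0.9999, 0.0123, 0.0078, -0.0065], [0.0138, -0.6305, -0.7761, 0.7995], [0.0, 0.0, 0.0, 1.0]]
{'t': 0.1, 'q': array([-1.28412366,  0.47774246,  0.02232857,  1.55635608, -0.01152243,
        1.10928908, -0.08308385]), 'eef_pos': array([0.25939402, 0.62258857, 0.2304044 ]), 'tool_rot': array([-1.16357270e-04,  1.96088071e-01,  9.80585934e-01, -8.25550912e-04]), 'contact_force': array([-0.29252868, -0.53821597,  0.64171834]), 'gripper_width': 1.0026917345416695}
```

View pics/top0.png

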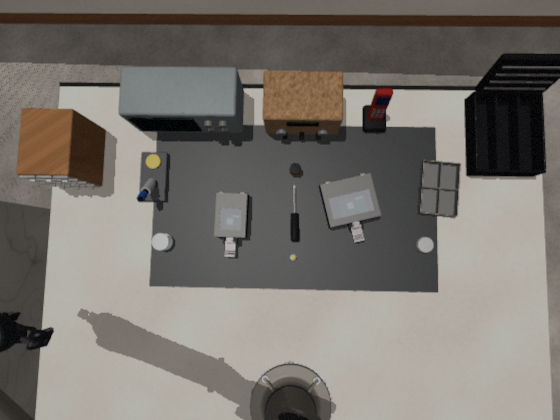

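View pics/scene0.png

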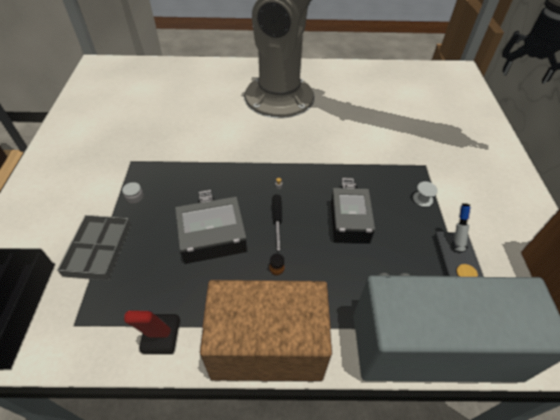

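The top view shows the wide box at about px (350,201), on the robot's right, with its tab at (357,232). The narrow box is at (231,215), and the gripper is off to the left at (20,335). I'll enlarge the wide box to fit its corners.

```bash
python3 - <<'E'
import cv2
a=cv2.imread("pics/top0.png")[160:255,305:395]
b=cv2.imread("pics/scene0.png")[180:265,165:255]
a=cv2.resize(a,(360,380),interpolation=cv2.INTER_CUBIC);b=cv2.resize(b,(405,380),interpolation=cv2.INTER_CUBIC)
cv2.imwrite("pics/crop0.png",cv2.convertScaleAbs(cv2.hconcat([a,b]),alpha=1.6,beta=20))
E
```

```text
(no output)
```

View pics/crop0.png

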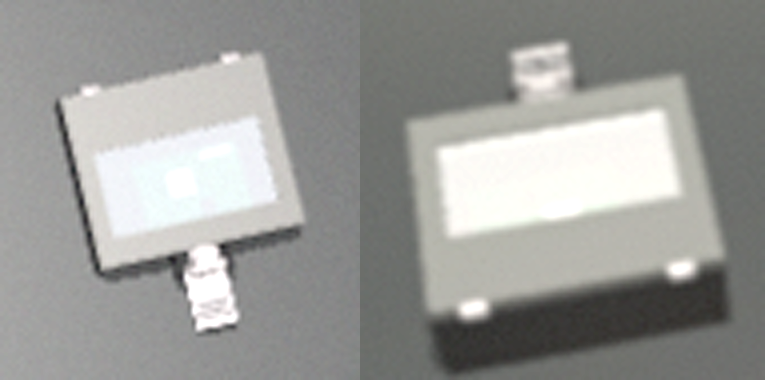

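Crop, left (4x top view): lid corners at (62,98), (262,54), (303,225) and (102,270), with the tab's free end at about (217,326). Crop, right (scene view): lid corners at (48,122), (323,75), (367,262) and (70,312), with x counted from the seam. I'll fit the box pose to these.

```bash
cat > h.py <<'E'
import numpy as np
from station import *
from scipy.spatial.transform import Rotation as R
def ray(c,uv,z):
    d=c["pose"][:3,:3]@np.linalg.solve(c["camera_matrix"],[*uv,1]);o=c["pose"][:3,3]
    return o+d*(z-o[2])/d[2]
def proj(c,p):
    q=c["camera_matrix"]@(c["pose"][:3,:3].T@(np.asarray(p)-c["pose"][:3,3]));return q[:2]/q[2]
E
python3 - <<'E'
from h import *
from scipy.optimize import least_squares
T=read_camera("top");S=read_camera("scene")
# order BL BR FR FL
t=np.array([(62,98),(262,54),(303,225),(102,270)])/4+[305,160]-.4
s=np.array([(367,262),(70,312),(48,122),(323,75)])/[4.5,380/85]+[165,180]-.4
L=np.array([(.063,.075),(.063,-.075),(-.065,-.075),(-.065,.075)])
te=np.array((217,326))/4+[305,160]-.4
se=np.array((540-360,45))/[4.5,380/85]+[165,180]-.4
for n,c,uv,e in(("top",T,t,te),("scene",S,s,se)):
    P=np.array([ray(c,u,.0585)[:2] for u in uv])
    print(n,P.round(4).tolist(),"sides",np.linalg.norm(P-np.roll(P,-1,0),axis=1).round(4),"tabend",ray(c,e,.037).round(4))
    P_=P
    f=lambda v:(np.array([[np.cos(v[2]),-np.sin(v[2])],[np.sin(v[2]),np.cos(v[2])]])@L.T).T+v[:2]-P_
    r=least_squares(lambda v:f(v).ravel(),[.6,-.15,0]);print(r.x.round(4),(f(r.x)*1e3).round(1).tolist())
    v=r.x;print("pred tab end",v[:2]-.123*np.array([np.cos(v[2]),np.sin(v[2])]))
for n,p in(("adapter",(293,257)),("jar",(295,170)),("tin",(425,245)),("driver tip",(295,187)),("driver end",(295,240)),("tray corner",(421,160))):
    print(n,ray(T,p,.02).round(3))
E
```

```text
top [[0.6364, -0.0736], [0.6709, -0.2183], [0.5468, -0.2473], [0.5119, -0.1035]] sides [0.1487 0.1274 0.148  0.128 ] tabend [ 0.4737 -0.1892  0.037 ]
[ 0.5925 -0.1604  0.2346] [[-0.1, 0.7], [0.3, -0.5], [-0.1, -1.2], [-0.1, 0.9]]
pred tab end [ 0.47284845 -0.18902688]
scene [[0.6399, -0.0743], [0.6726, -0.2203], [0.5492, -0.2523], [0.5127, -0.106]] sides [0.1496 0.1275 0.1508 0.1311] tabend [ 0.472  -0.1933  0.037 ]
[ 0.5946 -0.163   0.2396] [[-1.9, -0.9], [1.0, -0.6], [0.0, 1.0], [1.0, 0.5]]
pred tab end [ 0.47507154 -0.19218963]
adapter [0.424 0.002 0.02 ]
jar [ 0.684 -0.     0.02 ]
tin [ 0.466 -0.385  0.02 ]
driver tip [ 0.632 -0.001  0.02 ]
driver end [ 0.474 -0.003  0.02 ]
tray corner [ 0.72  -0.377  0.02 ]
```

Both views agree to about 2 mm: box centre near (0.5935, -0.162), yaw 0.236, and side lengths come out right. My plan:
- Close the fingers and tilt them 15° so the gripper body leans back from the lid.
- Press the pad.
- Push the lid's underside backwards.

```bash
cat >> h.py <<'E'
C=np.array([.5935,-.1617]);Y=.236
XB=np.array([np.cos(Y),np.sin(Y),0]);YB=np.array([-np.sin(Y),np.cos(Y),0]);Z=np.array([0,0,1.])
def W(bx,z,by=0): return np.array([*C,0])+bx*XB+by*YB+z*Z
def tgt(tilt=15):
    t=np.radians(tilt);return R.from_matrix(np.array([XB*np.cos(t)+Z*np.sin(t),-YB,XB*np.sin(t)-Z*np.cos(t)]).T)
def rel(p,Rt,o=None,frac=1):
    o=o or get_obs();q=o["tool_rot"];R0=R.from_quat(np.r_[q[1:],q[0]])
    print("shift",R0.inv().apply(p-o["eef_pos"]).round(4),"rot",((R0.inv()*Rt).as_rotvec(degrees=True)*frac).round(2))
def st():
    o=get_obs();d=o["eef_pos"]-[*C,0];q=o["tool_rot"]
    print("t",o["t"],"p",o["eef_pos"].round(4),"box xyz",(d@XB).round(4),(d@YB).round(4),o["eef_pos"][2].round(4),"F",np.round(o["contact_force"],2),"q",o["q"].round(2),"w",round(o["gripper_width"],2))
    return o
E
python3 -c "
from h import *
rel(np.array([.5,.25,.25]),tgt(0),frac=.45)
rel(np.array([.5,.25,.25]),tgt(0))"
```

```text
shift [-0.3654 -0.2516 -0.019 ] rot [-1.000e-02  3.000e-02  6.474e+01]
shift [-0.3654 -0.2516 -0.019 ] rot [-2.0000e-02  8.0000e-02  1.4386e+02]
```

Request:
arm_command --commands '[-0.04, -0.03, -0.002, 0, 0, 8, 0, -0.08, -0.06, -0.005, 0, 0, 16, 0, -0.12, -0.085, -0.008, 0, 0, 24, 0, -0.16, -0.11, -0.01, 0, 0, 32, 0, -0.2, -0.14, -0.012, 0, 0, 40, 0, -0.24, -0.165, -0.014, 0, 0, 48, 0, -0.28, -0.195, -0.016, 0, 0, 56, 0, -0.32, -0.22, -0.018, 0, 0, 64, 0]' --force 40

```text
t: 1.0
eef_pos: [0.471, 0.2947, 0.2495]
tool_rot: [-0.0, 0.688, 0.726, 0.0]
contact_force: [1.1, 0.3, 0.8]
gripper_width: -0.004
grasp_force: 0.0
```

```bash
python3 -c "
from h import *
st()
rel(W(-.125,.2),tgt(15));rel(np.array([.5,0,.22]),tgt(0))"
```

```text
t 1.0 p [0.471  0.2947 0.2495] box xyz -0.0124 0.4724 0.2495 F [1.15 0.3  0.79] q [-0.97  0.27  0.37  1.84 -0.11  1.05 -0.51] w -0.0
shift [-0.485  -0.0247  0.0494] rot [-10.42  12.5   79.02]
shift [-0.2958  0.0134  0.0294] rot [-1.000e-02 -1.000e-02  7.951e+01]
```

Request:
arm_command --commands '[-0.04, 0.0, 0.003, 0, 0, 8, 0, -0.08, 0.003, 0.006, 0, 0, 16, 0, -0.12, 0.005, 0.01, 0, 0, 24, 0, -0.16, 0.006, 0.014, 0, 0, 32, 0, -0.2, 0.008, 0.02, 0, 0, 40, 0, -0.24, 0.01, 0.025, 0, 0, 48, 0, -0.28, 0.012, 0.03, 0, 0, 56, 0, -0.3, 0.013, 0.03, 0, 0, 64, 0]'

```text
t: 1.8
eef_pos: [0.5004, -0.0057, 0.219]
tool_rot: [0.0, 0.969, 0.249, -0.0]
contact_force: [1.3, 0.2, 0.4]
gripper_width: 0.004
grasp_force: 0.0
```

```bash
python3 -c "
from h import *
st()
rel(W(-.115,.1),tgt(15))"
```

```text
t 1.8 p [ 0.5004 -0.0057  0.219 ] box xyz -0.054 0.1735 0.219 F [1.31 0.19 0.37] q [-0.71  0.23  0.7   2.01 -0.18  0.96 -0.98] w 0.0
shift [-0.1045  0.1512  0.1192] rot [-1.97 14.95 15.2 ]
```

Request:
arm_command --commands '[-0.02, 0.03, 0.02, 0, 3, 3, 0, -0.04, 0.06, 0.03, -1, 6, 6, 0, -0.06, 0.09, 0.04, -1, 9, 9, 0, -0.08, 0.12, 0.05, -1.5, 12, 12, 0, -0.1045, 0.151, 0.06, -2, 15, 15.2, 0, -0.1045, 0.151, 0.09, -2, 15, 15.2, 0, -0.1045, 0.151, 0.119, -2, 15, 15.2, 0, -0.1045, 0.151, 0.119, -2, 15, 15.2, 0]'

```text
t: 2.6
eef_pos: [0.4815, -0.1841, 0.0974]
tool_rot: [-0.017, 0.984, 0.121, 0.127]
contact_force: [-0.3, -0.3, -0.4]
gripper_width: -0.001
grasp_force: 0.0
```

```bash
python3 -c "
from h import *
import cv2
st()
rel(W(-.108,.045),tgt(15));rel(W(-.108,.025),tgt(15))
c=read_camera('top');s=read_camera('scene');w=read_camera('wrist')
a=c['img'][150:290,280:420,::-1];b=s['img'][130:270,140:280,::-1]
f=lambda i,w:cv2.resize(i,(w,380),interpolation=cv2.INTER_CUBIC)
cv2.imwrite('pics/1.png',cv2.convertScaleAbs(cv2.hconcat([f(a,380),f(b,380)]),alpha=1.5))
print(proj(c,W(-.11,.037)),proj(s,W(-.11,.037)))
"
```

```text
t 2.6 p [ 0.4815 -0.1841  0.0974] box xyz -0.1142 0.0044 0.0974 F [-0.32 -0.29 -0.35] q [-0.13  0.37  0.56  2.23 -0.77  0.5  -0.28] w -0.0
shift [-0.0074  0.0046  0.0522] rot [-0.32  0.22  0.44]
shift [-0.0125  0.0047  0.0716] rot [-0.32  0.22  0.44]
[358.24180069 236.66079383] [206.17634095 193.87411016]
```

View pics/1.png

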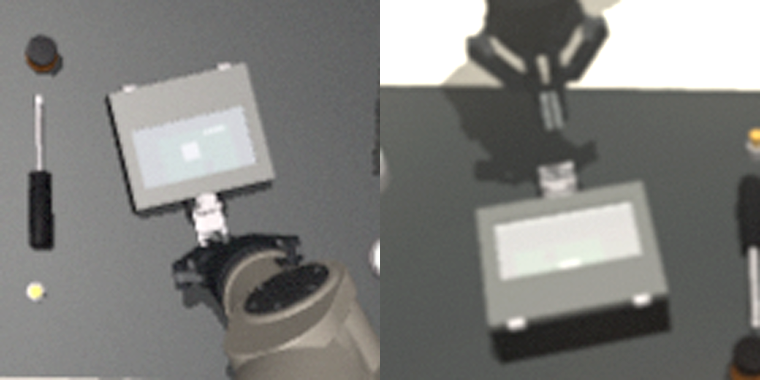

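The fingers are closed and sit over the tab: the tip is at crop px (553,125), with the pad just beyond at (558,175). Next I press.

Request:
arm_command --commands '[-0.004, 0.003, 0.026, 0, 0, 0.4, 0, -0.0074, 0.0046, 0.052, 0, 0, 0.4, 0, -0.0085, 0.0046, 0.057, 0, 0, 0.4, 0, -0.0095, 0.0046, 0.0605, 0, 0, 0.4, 0, -0.0105, 0.0046, 0.064, 0, 0, 0.4, 0, -0.0112, 0.0046, 0.0665, 0, 0, 0.4, 0, -0.0112, 0.0046, 0.0665, 0, 0, 0.4, 0]'

```text
t: 3.45
eef_pos: [0.4923, -0.1876, 0.034]
tool_rot: [-0.016, 0.984, 0.118, 0.131]
contact_force: [0.9, 0.4, 2.0]
gripper_width: 0.003
grasp_force: 1.3
```

```bash
python3 -c "
from h import *
import cv2
st()
s=read_camera('scene')
b=s['img'][130:270,140:280,::-1]
cv2.imwrite('pics/2.png',cv2.convertScaleAbs(cv2.resize(b,(420,420),interpolation=cv2.INTER_CUBIC),alpha=1.5))
rel(W(-.108,.026),tgt(15));rel(W(-.118,.06),tgt(15));rel(W(-.118,.15),tgt(15))
"
```

```text
t 3.45 p [ 0.4923 -0.1876  0.034 ] box xyz -0.1044 -0.0016 0.034 F [0.92 0.43 1.97] q [ 0.03  0.49  0.37  2.23 -0.99  0.38 -0.07] w 0.0
shift [-0.0055 -0.0015  0.0068] rot [-0.12 -0.18  0.17]
shift [-0.0063 -0.0016 -0.0286] rot [-0.12 -0.18  0.17]
shift [ 0.0173 -0.0017 -0.1155] rot [-0.12 -0.18  0.17]
```

View pics/2.png

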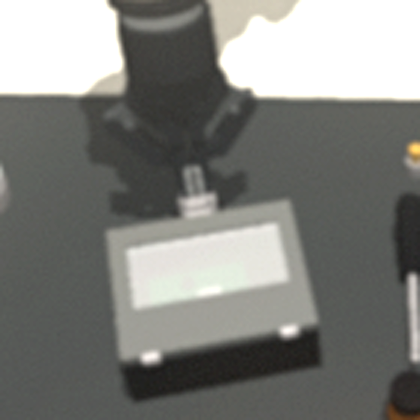

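The lid is still shut with the finger on the pad (px 195,200), about 2 N so far. I'll press deeper and a little further out.

Request:
arm_command --commands '[-0.003, -0.001, 0.002, 0, 0, 0, 0, -0.005, -0.001, 0.004, 0, 0, 0, 0, -0.0055, -0.001, 0.006, 0, 0, 0, 0, -0.006, -0.001, 0.008, 0, 0, 0, 0, -0.006, -0.001, 0.008, 0, 0, 0, 0, -0.006, -0.001, 0.008, 0, 0, 0, 0]'

```text
t: 4.1
eef_pos: [0.4885, -0.1877, 0.0265]
tool_rot: [-0.017, 0.984, 0.118, 0.133]
contact_force: [-10.9, 3.0, 40.4]
gripper_width: -0.002
grasp_force: 21.0
```

```bash
python3 -c "
from h import *
import cv2
st()
s=read_camera('scene')
b=s['img'][130:270,140:280,::-1]
cv2.imwrite('pics/3.png',cv2.convertScaleAbs(cv2.resize(b,(420,420),interpolation=cv2.INTER_CUBIC),alpha=1.5))
rel(W(-.108,.022),tgt(15));rel(W(-.122,.06),tgt(15));rel(W(-.122,.15),tgt(15))
"
```

```text
t 4.1 p [ 0.4885 -0.1877  0.0265] box xyz -0.1082 -0.0007 0.0265 F [-10.85   2.98  40.44] q [ 0.06  0.5   0.34  2.24 -1.02  0.36 -0.03] w -0.0
shift [-0.001  -0.0008  0.0044] rot [-0.18 -0.36  0.08]
shift [-0.0045 -0.0009 -0.0359] rot [-0.18 -0.36  0.08]
shift [ 0.0194 -0.0011 -0.1227] rot [-0.18 -0.36  0.08]
```

View pics/3.png

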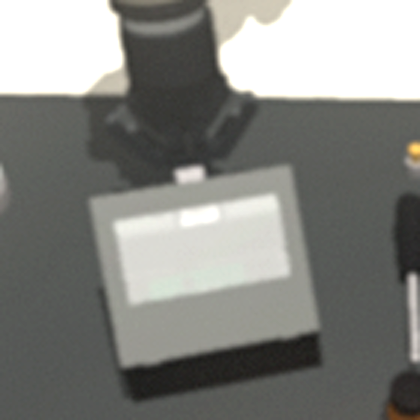

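The lid has let go and is rising, with the tab on its stop at 40 N. I'll ease off and back away.

Request:
arm_command --commands '[-0.002, -0.001, -0.01, 0, 0, 0, 0, -0.008, -0.001, -0.025, 0, 0, 0, 0, -0.014, -0.001, -0.036, 0, 0, 0, 0, -0.014, -0.001, -0.036, 0, 0, 0, 0, -0.014, -0.001, -0.036, 0, 0, 0, 0, -0.014, -0.001, -0.036, 0, 0, 0, 0]'

```text
t: 4.75
eef_pos: [0.4652, -0.1916, 0.0545]
tool_rot: [-0.017, 0.984, 0.118, 0.13]
contact_force: [-0.1, 0.6, 0.5]
gripper_width: 0.002
grasp_force: 0.0
```

```bash
python3 -c "
from h import *
import cv2
st()
s=read_camera('scene');c=read_camera('top')
a=c['img'][150:290,280:420,::-1];b=s['img'][130:270,140:280,::-1]
f=lambda i,w:cv2.resize(i,(w,380),interpolation=cv2.INTER_CUBIC)
cv2.imwrite('pics/4.png',cv2.convertScaleAbs(cv2.hconcat([f(a,380),f(b,380)]),alpha=1.5))
e=lambda c,o:(proj(c,W(-.004,.164))-o)*380/140
print(e(c,[280,150]),e(s,[140,130]))
rel(W(-.125,.15),tgt(15));rel(W(-.06,.15),tgt(15));
"
```

```text
t 4.75 p [ 0.4652 -0.1916  0.0545] box xyz -0.1317 0.0009 0.0545 F [-0.07  0.59  0.47] q [ 0.01  0.43  0.42  2.27 -0.93  0.41 -0.09] w 0.0
[207.14367742 125.33768418] [174.3254741  164.54176939]
shift [ 0.0313  0.0007 -0.0905] rot [-0.19 -0.05  0.17]
shift [ 0.0941  0.0009 -0.0736] rot [-0.19 -0.05  0.17]
```

View pics/4.png

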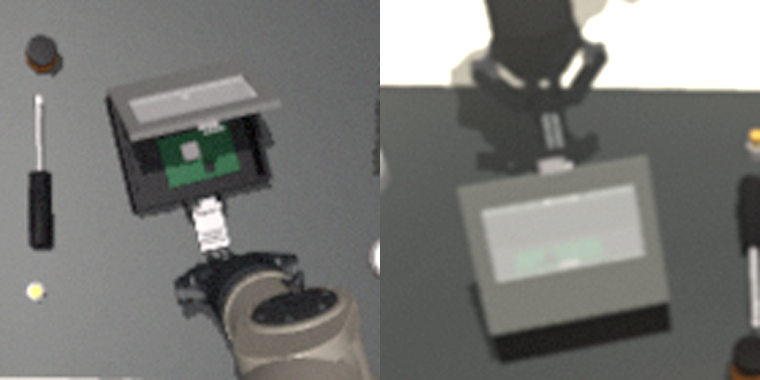

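The lid has sprung to about 1.05: its edge in the top crop is near (207,122), against (207,125) predicted. The board is undisturbed. Now I raise the fingers in front of the lid.

Request:
arm_command --commands '[0.008, 0.0007, -0.03, 0, 0, 0, 0, 0.02, 0.0007, -0.06, 0, 0, 0, 0, 0.031, 0.0007, -0.0905, 0, 0, 0, 0, 0.031, 0.0007, -0.0905, 0, 0, 0, 0, 0.031, 0.0007, -0.0905, 0, 0, 0, 0]'

```text
t: 5.35
eef_pos: [0.4721, -0.1908, 0.1506]
tool_rot: [-0.017, 0.984, 0.119, 0.131]
contact_force: [-0.1, 0.6, -0.7]
gripper_width: -0.002
grasp_force: 0.0
```

```bash
python3 -c "
from h import *
st()
for x,z in((-.04,.148),(0,.148),(.04,.15),(.06,.15),(.075,.15)): print(x);rel(W(x,z),tgt(15))
"
```

```text
t 5.35 p [ 0.4721 -0.1908  0.1506] box xyz -0.1248 0.0001 0.1506 F [-0.12  0.6  -0.67] q [-0.23  0.26  0.68  2.21 -0.61  0.6  -0.42] w -0.0
-0.04
shift [0.0812 0.0005 0.0247] rot [-0.17 -0.15  0.23]
0
shift [0.1198 0.0007 0.0351] rot [-0.17 -0.15  0.23]
0.04
shift [0.1589 0.0009 0.0437] rot [-0.17 -0.15  0.23]
0.06
shift [0.1782 0.001  0.0489] rot [-0.17 -0.15  0.23]
0.075
shift [0.1927 0.001  0.0528] rot [-0.17 -0.15  0.23]
```

Request:
arm_command --commands '[0.03, 0, 0.009, 0, 0, 0, 0, 0.06, 0, 0.018, 0, 0, 0, 0, 0.08, 0, 0.0245, 0, 0, 0, 0, 0.09, 0, 0.027, 0, 0, 0, 0, 0.1, 0.0005, 0.03, 0, 0, 0, 0, 0.11, 0.0005, 0.0325, 0, 0, 0, 0, 0.12, 0.0005, 0.035, 0, 0, 0, 0, 0.13, 0.0005, 0.0375, 0, 0, 0, 0]'

```text
t: 6.15
eef_pos: [0.6033, -0.1599, 0.148]
tool_rot: [-0.017, 0.984, 0.118, 0.13]
contact_force: [-0.2, -0.6, -0.0]
gripper_width: 0.001
grasp_force: 0.2
```

```bash
python3 -c "
from h import *
st()
for x,z in((.04,.15),(.06,.15),(.08,.15)): print(x);rel(W(x,z),tgt(15))
"
```

```text
t 6.15 p [ 0.6033 -0.1599  0.148 ] box xyz 0.01 -0.0005 0.148 F [-0.18 -0.61 -0.02] q [-0.27  0.45  0.64  1.97 -0.67  0.67 -0.54] w 0.0
0.04
shift [ 0.0295 -0.0004  0.0059] rot [-0.16 -0.08  0.1 ]
0.06
shift [ 0.0488 -0.0004  0.0111] rot [-0.16 -0.08  0.1 ]
0.08
shift [ 0.0681 -0.0003  0.0163] rot [-0.16 -0.08  0.1 ]
```

Request:
arm_command --commands '[0.008, 0, 0.002, 0, 0, 0, 0, 0.016, 0, 0.0035, 0, 0, 0, 0, 0.024, 0, 0.005, 0, 0, 0, 0, 0.032, 0, 0.0067, 0, 0, 0, 0, 0.04, 0, 0.009, 0, 0, 0, 0, 0.048, 0, 0.011, 0, 0, 0, 0, 0.056, 0, 0.013, 0, 0, 0, 0, 0.063, 0, 0.015, 0, 0, 0, 0]'

```text
t: 6.95
eef_pos: [0.6667, -0.1441, 0.15]
tool_rot: [-0.017, 0.984, 0.118, 0.13]
contact_force: [-1.0, -0.4, -0.4]
gripper_width: -0.001
grasp_force: 0.1
```

Request:
arm_command --commands '[0, 0, 0, 0, 0, 0, 0, 0, 0, 0, 0, 0, 0, 0]'

```text
t: 7.15
eef_pos: [0.666, -0.1444, 0.1499]
tool_rot: [-0.017, 0.984, 0.118, 0.13]
contact_force: [0.6, -0.0, -0.8]
gripper_width: -0.001
grasp_force: 0.0
```

```bash
python3 -c "
from h import *
import cv2
st()
s=read_camera('scene');c=read_camera('top')
a=c['img'][130:270,280:420,::-1];b=s['img'][130:270,140:280,::-1]
f=lambda i,w:cv2.resize(i,(w,380),interpolation=cv2.INTER_CUBIC)
cv2.imwrite('pics/5.png',cv2.convertScaleAbs(cv2.hconcat([f(a,380),f(b,380)]),alpha=1.5))
rel(W(-.03,.16),tgt(15));rel(W(-.13,.2),tgt(15))
"
```

```text
t 7.15 p [ 0.666  -0.1444  0.1499] box xyz 0.0745 -0.0001 0.1499 F [ 0.56 -0.03 -0.82] q [-0.29  0.54  0.63  1.84 -0.68  0.72 -0.61] w -0.0
shift [-0.0979 -0.0006 -0.0368] rot [-0.16 -0.07  0.11]
shift [-0.1841 -0.0009 -0.1014] rot [-0.16 -0.07  0.11]
```

View pics/5.png

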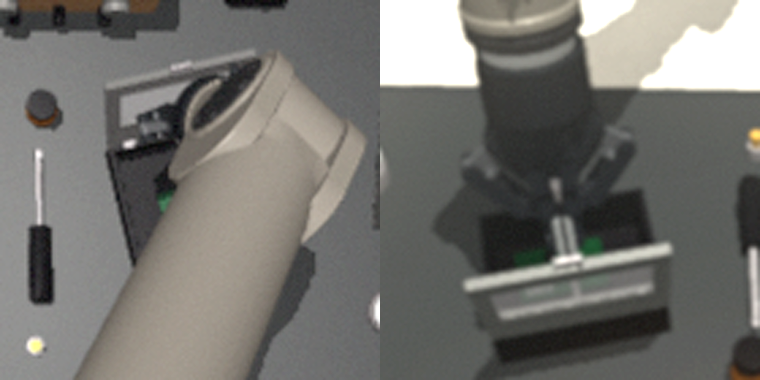

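The lid is past vertical with its underside visible from above, and the finger no longer bears on it. I'll back off and check the final state.

Request:
arm_command --commands '[-0.01, 0, -0.004, 0, 0, 0, 0, -0.03, 0, -0.013, 0, 0, 0, 0, -0.06, 0, -0.025, 0, 0, 0, 0, -0.1, 0, -0.045, 0, 0, 0, 0, -0.14, 0, -0.07, 0, 0, 0, 0, -0.18, 0, -0.095, 0, 0, 0, 0, -0.184, 0, -0.101, 0, 0, 0, 0, -0.184, 0, -0.101, 0, 0, 0, 0]'

```text
t: 8.05
eef_pos: [0.4667, -0.1933, 0.2005]
tool_rot: [-0.017, 0.984, 0.117, 0.132]
contact_force: [0.5, -0.5, -0.3]
gripper_width: -0.005
grasp_force: 0.0
```

Request:
arm_command --commands '[0, 0, 0, 0, 0, 0, 0, 0, 0, 0, 0, 0, 0, 0, 0, 0, 0, 0, 0, 0, 0, 0, 0, 0, 0, 0, 0, 0, 0, 0, 0, 0, 0, 0, 0, 0, 0, 0, 0, 0, 0, 0, 0, 0, 0, 0, 0, 0, 0, 0, 0, 0, 0, 0, 0, 0]'

```text
t: 8.85
eef_pos: [0.4679, -0.1928, 0.1996]
tool_rot: [-0.017, 0.984, 0.118, 0.13]
contact_force: [-1.3, -0.4, 1.1]
gripper_width: -0.0
grasp_force: 0.0
```

```bash
python3 -c "
from h import *
import cv2
st()
s=read_camera('scene');c=read_camera('top')
a=c['img'][130:270,200:420,::-1];b=s['img'][130:270,140:280,::-1]
f=lambda i,w:cv2.resize(i,(w,350),interpolation=cv2.INTER_CUBIC)
cv2.imwrite('pics/6.png',cv2.convertScaleAbs(cv2.hconcat([f(a,450),f(b,350)]),alpha=1.5))
for t in(1.65,1.9):
  x=.063-.128*np.cos(t);z=.0505+.128*np.sin(t)
  print(t,(proj(c,W(x,z))-[200,130])*[450/220,2.5],(proj(s,W(x,z))-[140,130])*2.5+[450,0])
"
```

```text
t 8.85 p [ 0.4679 -0.1928  0.1996] box xyz -0.1294 -0.0009 0.1996 F [-1.26 -0.39  1.14] q [-0.33  0.16  0.78  2.17 -0.45  0.69 -0.57] w -0.0
1.65 [307.34921918  92.62074029] [619.00428581 209.05426204]
1.9 [301.0617779   65.39577691] [624.6952073  244.12200459]
```

View pics/6.png

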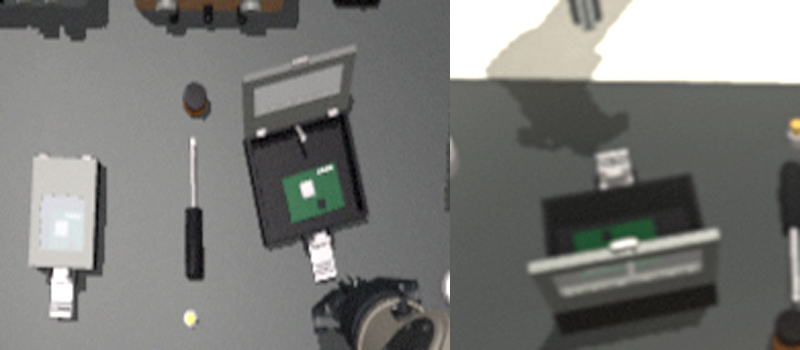

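The lid edge is at (300,63) in the top crop, against (301,65) predicted for 1.9, so it is resting on its stop. The board is in place, the narrow box is shut, the other things in view haven't moved, and the arm is clear.

```bash
python3 -c "
from station import *
print(hand_in())"
```

```text
the job is handed in; nothing more can be done
None
```

The wide box's lid sprang up when I pressed its tab and now leans fully open on its stop; the narrow box stayed shut, nothing else in view moved, and the job was handed in at about 9 s; the one close call was the wrist sensor reading 40 N as the fingertips held the tab on its stop.

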